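Swap the empty spice jar behind the oil and the pepper mill

TASK

The red-lidded spice jar at the back of the narrow wooden rack is empty: first clear the oil bottle and the pepper mill out of its way, standing both on the chopping board, then take the empty jar out and stand it in the middle of the round blue trivet. Put the full, yellow-lidded jar in the rack exactly where the empty one stood, and return the oil bottle and the pepper mill each to its own former place in the rack. Keep all four upright, and leave the ramekin, the timer and the mug alone.

Things in the scene. Friction and masses are not known exactly. Their poses are not given: they have to be found in the camera images.
- rack: Fixed open brown wood trough, 218 (x) by 74 (y), floor 6 thick; long walls 75 high, 62 apart; ends 20 high. Origin: underside centre; front (-x) faces the robot. Places in file at x = -73, -17 (oil and mill, either order) and +38 (back: empty jar). Grip the tall two above the walls along y; a back jar only along x (42 free behind it, front free once they are gone), too tight along y.
- board: Chopping board of pale wood, fixed, 200 (its x) by 140 (its y) by 15 thick. Origin: centre of its underside. Empty at the start: the side area.
- trivet: Round blue trivet, fixed, 110 in diameter, 8 thick, flat. Origin: centre of its underside.
- oil: Oil bottle of green glass with a black cap, loose, about 0.35 kg. Straight body 48 in diameter from the foot up to 128, then a neck 24 wide; 172 high in all. Origin: centre of its underside, z up.
- mill: Pepper mill of dark wood with a small brass ball on top, loose, about 0.3 kg. Foot 48 in diameter, narrower waist, straight grip band 44 in diameter from 80 to 132 above the foot; 171 high in all. Origin: centre of its underside, z up.
- empty_jar: Short round jar of clear glass with a red lid, loose, 46 in diameter, 60 high, about 0.15 kg. Origin: centre of its underside, z up.
- full_jar: Short round jar of amber colour with a yellow lid, loose, 46 in diameter, 60 high, about 0.15 kg, standing on the counter on the robot's side of the trivet. Origin: centre of its underside, z up.
- ramekin: Bystander, leave alone: small white ceramic bowl, 68 in diameter, 42 high, loose. Origin: centre of its underside.
- timer: Bystander, leave alone: round grey kitchen timer with a green dial and white pointer bar, 52 in diameter, 46 high, loose. Origin: centre of its underside.
- mug: Bystander, leave alone: blue mug, 80 in diameter, 90 high, its handle to its +y, loose. Origin: centre of its underside.

How it is judged (in metres and radians):
On the way, in this order (a step that is already met when the one before it is completed fails the run):
1. the oil bottle and the pepper mill both stand on the chopping board, while the empty jar is still in its place in the rack (x of oil in the frame of board between -0.095 and 0.095 m and y of oil in the frame of board between -0.065 and 0.065 m and z of oil in the frame of board between 0.01 and 0.022 m and angle between each of oil, mill's own z axis and vertical below 0.12 rad and linear speed of each of oil, mill below 0.03 m/s and x of mill in the frame of board between -0.095 and 0.095 m and y of mill in the frame of board between -0.065 and 0.065 m and z of mill in the frame of board between 0.01 and 0.022 m and distance of empty_jar from where it was at the start of the episode below 0.02 m), for 0.2 s.
2. the empty jar stands in the middle of the trivet, while the bottle and the mill wait on the board (horizontal distance between empty_jar and trivet below 0.015 m and z of empty_jar in the frame of trivet between 0.004 and 0.013 m and angle between each of empty_jar, oil, mill's own z axis and vertical below 0.12 rad and linear speed of each of empty_jar, oil, mill below 0.03 m/s and x of oil in the frame of board between -0.095 and 0.095 m and y of oil in the frame of board between -0.065 and 0.065 m and z of oil in the frame of board between 0.01 and 0.022 m and x of mill in the frame of board between -0.095 and 0.095 m and y of mill in the frame of board between -0.065 and 0.065 m and z of mill in the frame of board between 0.01 and 0.022 m), for 0.2 s.
At the end, for the whole second after the job is handed in: Empty jar upright on the trivet within 15 mm of its middle; full jar upright on the rack floor in the back place (13 mm along, 12 mm across); oil bottle and mill upright, each within 13 mm of where it stood at the start; all at rest (horizontal distance between empty_jar and trivet below 0.015 m and z of empty_jar in the frame of trivet between 0.004 and 0.013 m and angle between each of empty_jar, full_jar, oil, mill's own z axis and vertical below 0.12 rad and linear speed of each of empty_jar, full_jar, oil, mill below 0.03 m/s and x of full_jar in the frame of rack between 0.025 and 0.051 m and y of full_jar in the frame of rack between -0.012 and 0.012 m and z of full_jar in the frame of rack between 0.002 and 0.011 m and distance of each of oil, mill from where it was at the start of the episode below 0.013 m); the robot touches nothing.
It fails at once if the ramekin, the timer or the mug is shoved more than 30 mm or tipped over (distance of any of ramekin, timer, mug from where it was at the start of the episode above 0.03 m or angle between any of ramekin, timer, mug's own z axis and vertical above 0.4 rad).
It fails at once if the bottle, the mill or a jar is tipped over (more than 45 degrees) (angle between any of oil, mill, empty_jar, full_jar's own z axis and vertical above 0.785 rad).
It also fails if it takes over 147 s, if anything falls off the work surface, if the arm or the gripper's body presses on something with over 40 N, if the wrist force passes 120 N, or if a joint passes its speed limit or range.

ROBOT

A 6-joint arm with a two-finger parallel gripper is mounted at the origin on the work surface. World frame = base frame: x ahead of the robot, y to its left, z up, the work surface at z = 0. Lengths are in m, angles in degrees, forces in N, time in s.
With the tool pointing down it reaches from about 0.3 to 0.75 m from the base axis. Payload 8.5 kg.
Tool frame: the origin (TCP) lies on the centre line of the jaws, within the pads' length; the fingertips stand 11 mm ahead of it and the grasp point (between the pads) lies 8 mm behind it; z points along the fingers, y is the line along which they close (so a half turn about z gives the same grasp; the last joint's range is limited). The gripper opens to 85 mm and grips with 20 to 120 N. Pads are 22 mm wide; open, the fingers measure 114 mm over their backs; the gripper's body (76 mm by 85 mm) begins 54 mm behind the grasp point. The pads swing forward as they close: fully open they stand 13 mm farther back than shut.
Start: joints at [54.013, 21.807, 74.336, -0, 83.858, -12.336], TCP at [0.221, 0.504, 0.242] pointing down, gripper open.
Joint ranges: [-178.18, 178.18], [-50.72, 133.34], [12.68, 142.11], [-81.47, 261.47], [9.98, 163.14], [-165.26, 165.26]. Speed limits (degrees/s): [136.94, 136.94, 180, 180, 180, 180].

INTERFACE

Orientations are given as a 3x3 rotation matrix whose columns are the frame's x, y, z axes.
In Python, from rig import env gives the robot as it stands.
- The arm moves only by the shell command python3 nudge.py [FORCE], which reads ROWS from standard input. ROWS is a JSON list that holds a single list of rows (three levels of brackets), with 1 to 10 rows, each of 5 numbers: dx, dy, dz in shares of the most that a row can go, 1 being 50 mm, then a turn about the tool's z in units of 4 degrees, then the finger opening in m; each row shifts and turns the commanded pose from where the row before left it, along the tool's axes as they then stand; what a row does not reach is not made up. A row lasts 1/10 s, in which the tool goes at most 0.05 m and 8.59 degrees, less where a joint would pass 70% of its speed; a pose out of reach is approached as far as the arm can. The fingers move at their own pace and stop on an object; FORCE is the grip in N (left out, the last holds). Time passes only in rows, so rows that do not move let the fingers close. It prints the time, the measured TCP pose, the force, the opening and the grip force at its end. Input that does not fit is refused with a message, and nothing moves.
- env.observe(): the state, without advancing time (a new reading comes with each control period).
- env.get_image(name): name is "side" or "top" or "wrist"; returns a dict with "pixels" (420x560x3 uint8, red, green, blue), "K" (3x3 intrinsics, pixels), "extrinsics" (4x4, takes a point from world to camera coordinates). Camera axes: x right, y down, z forward; pixel columns grow to the right and rows downward; lengths in m; the calibration is good to about 2 mm. A picture is of the moment at which its call begins. There is no depth.
- env.close_job(): hands the job in; it is judged then, once.
The state is a dict: "time_s": time; "q": joint angles; "qvel": joint speeds; "joint_efforts": joint torques, N m; "position": TCP position; "tool_rot": TCP orientation; "ft_force": force on the tool from outside, world axes, zero at the start; "wrist_torque": the same for the moment, N m; "grip_width": finger opening in m; "gripper_force": force on a finger pad.
Only numpy, scipy, OpenCV 4.12 (cv2) and the standard library are available. Lean on these libraries where they do the work, as an engineer would, in place of code of your own. Each camera call takes 0.05 s, during which the arm holds its last target. There are 200 camera calls.

## Working session

There is one attempt and no reset: what is moved stays moved. The work goes in short steps, Python scripts to look and compute and a shell command to move; the robot and the scene stay as the last step left them, time stands still between calls to the robot, and variables do not carry over. Pictures are saved under pics/ and viewed, at most 14 in all, crops included, and the job is handed in when it is done.

```bash
ls; mkdir -p pics; python3 - <<'E'
from rig import env
import cv2,numpy as np
for n in("top","side"):
    d=env.get_image(n); cv2.imwrite(f"pics/{n}0.png",d["pixels"][:,:,::-1]); print(n,np.round(d["K"],1).tolist(),np.round(d["extrinsics"],4).tolist())
o=env.observe();print(o["time_s"],o["position"],np.round(o["tool_rot"],3).tolist())
E
```

```text
nudge.py
pics
rig.py
top [[513.8, 0.0, 270.1], [0.0, 513.8, 203.6], [0.0, 0.0, 1.0]] [[-0.0462, -0.9989, 0.0056, 0.0078], [-0.9783, 0.0441, -0.2023, 0.5844], [0.2018, -0.0148, -0.9793, 0.949], [0.0, 0.0, 0.0, 1.0]]
side [[413.5, 0.0, 278.7], [0.0, 413.5, 216.0], [0.0, 0.0, 1.0]] [[0.8981, -0.4392, 0.0217, -0.539], [-0.2069, -0.4656, -0.8605, 0.1643], [0.388, 0.7683, -0.509, 0.7816], [0.0, 0.0, 0.0, 1.0]]
0.1 [0.22050183 0.50361122 0.24180996] [[-0.916, 0.401, -0.001], [0.401, 0.916, -0.001], [0.0, -0.001, -1.0]]
```
View pics/top0.png

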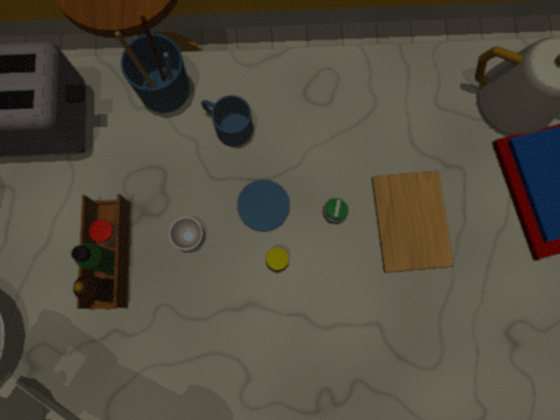

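View pics/side0.png

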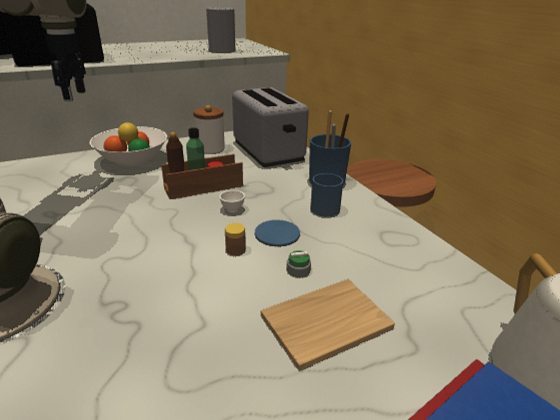

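The top view shows the rack at about (105,252), with the red lid at (101,231), oil cap at (81,254) and mill ball at (81,288). The trivet is at (263,205), the yellow lid at (277,259), the timer at (336,210) and the board at about (412,221). The side view shows the same objects. I'll enlarge both.

```bash
python3 - <<'E'
import cv2,numpy as np
t=cv2.imread("pics/top0.png");s=cv2.imread("pics/side0.png")
f=lambda im,x,y,w,h,k:np.clip(cv2.resize(im[y:y+h,x:x+w],None,fx=k,fy=k,interpolation=cv2.INTER_CUBIC).astype(float)*1.6,0,255).astype(np.uint8)
a=f(t,65,190,80,125,4.8); b=f(s,155,125,95,75,4.8)[:, :]
H=600;c=np.zeros((600,800,3),np.uint8);c[:a.shape[0],:a.shape[1]]=a[:600];bw=min(b.shape[1],800-a.shape[1]);c[:b.shape[0],a.shape[1]:a.shape[1]+bw]=b[:,:bw]
cv2.imwrite("pics/z1.png",c);print(a.shape,b.shape)
E
```

```text
(600, 384, 3) (360, 456, 3)
```

View pics/z1.png

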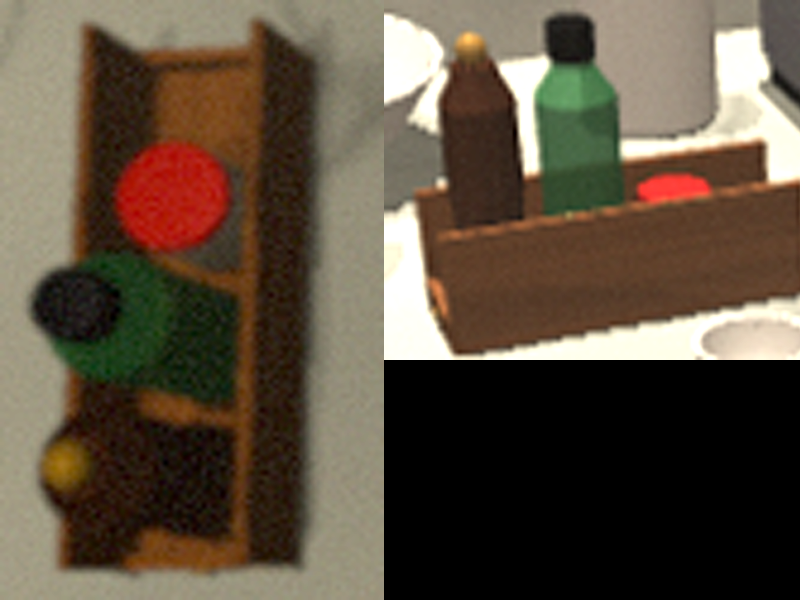

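Enlarged: in the top view the red lid is at (101.0,230.8), cap (81.7,253.3), ball (78.8,286.9) and wall-top corners (83.3,195.8), (77.5,307.9), (117.5,194.6), (116.7,308.3). In the side view the ball is at (172.9,134.4) and the cap at (193.8,132.9).

```bash
cat > h.py <<'E'
import numpy as np,cv2
CAM={"top":([[513.8,0,270.1],[0,513.8,203.6],[0,0,1]],[[-0.0462,-0.9989,0.0056,0.0078],[-0.9783,0.0441,-0.2023,0.5844],[0.2018,-0.0148,-0.9793,0.949]]),
"side":([[413.5,0,278.7],[0,413.5,216],[0,0,1]],[[0.8981,-0.4392,0.0217,-0.539],[-0.2069,-0.4656,-0.8605,0.1643],[0.388,0.7683,-0.509,0.7816]])}
def P(c): K,E=CAM[c] if isinstance(c,str) else (c["K"],np.array(c["extrinsics"])[:3]); return np.array(K)@np.array(E)
def onz(c,p,z):
    M=P(c);A=np.column_stack([M[:,0],M[:,1],-np.array([*p,1.])]);s=np.linalg.solve(A,-(M[:,2]*z+M[:,3]));return s[:2]
def tri(c1,p1,c2,p2):
    X=cv2.triangulatePoints(P(c1),P(c2),np.array(p1,float).reshape(2,1),np.array(p2,float).reshape(2,1));return (X[:3]/X[3]).ravel()
def blob(im,lo,hi,box):
    x,y,w,h=box;m=cv2.inRange(cv2.cvtColor(im[y:y+h,x:x+w],cv2.COLOR_BGR2HSV),lo,hi)
    n,l,s,c=cv2.connectedComponentsWithStats(m);k=1+np.argmax(s[1:,4]);return c[k]+[x,y],s[k,4],(l==k).astype(np.uint8)
E
python3 - <<'E'
from h import *
np.set_printoptions(precision=4,suppress=True)
t=cv2.imread("pics/top0.png");s=cv2.imread("pics/side0.png")
Y=((22,150,90),(33,255,255));R=((0,200,100),(4,255,255));B=((95,100,40),(112,255,255))
yt=blob(t,*Y,(255,240,50,40));ys=blob(s,*Y,(215,215,40,40))
print("yel",yt[:2],ys[:2],tri("top",yt[0],"side",ys[0]),onz("top",yt[0],.06))
rt=blob(t,*R,(80,210,45,40));rs=blob(s,*R,(195,150,40,30));print("red",rt[:2],rs[:2],onz("top",rt[0],.066),tri("top",rt[0],"side",rs[0]))
bt=blob(t,*B,(225,170,75,70));bs=blob(s,*B,(245,215,65,35));print("triv",bt[:2],bs[:2],onz("top",bt[0],.008),onz("side",bs[0],.008),tri("top",bt[0],"side",bs[0]))
print("ball",tri("top",(78.75,286.9),"side",(172.9,134.4)),onz("top",(78.75,286.9),.171),onz("side",(172.9,134.4),.171))
print("cap",tri("top",(81.67,253.3),"side",(193.75,132.9)),onz("top",(81.67,253.3),.172))
for p in((83.3,195.8),(77.5,307.9),(117.5,194.6),(116.7,308.3)):print("wall",onz("top",p,.075))
for c in((374,175),(437,171),(452,266),(386,271)):print("bd",onz("top",c,.015))
for c in((348,282),(393,322),(302,361),(261,320)):print("bds",onz("side",c,.015))
print("ram",onz("top",(187,234),.035),"timer",onz("top",(336,210),.046),"mug",onz("top",(233,115),.09))
E
```

```text
yel (array([276.9126, 257.8715]), np.int32(389)) (array([234.6959, 228.1824]), np.int32(148)) [ 0.4771 -0.027   0.0595] [ 0.4772 -0.027 ]
red (array([100.4527, 230.3195]), np.int32(338)) (array([214.3571, 163.4524]), np.int32(42)) [0.5451 0.3101] [0.5438 0.3091 0.0695]
triv (array([263.0043, 205.0401]), np.int32(1872)) (array([272., 221.]), np.int32(7)) [ 0.5924 -0.0049] [0.6023 0.0433] [ 0.5836 -0.0041  0.0399]
ball [0.4333 0.3109 0.1711] [0.4328 0.311 ] [0.4342 0.311 ]
cap [0.4898 0.3085 0.1685] [0.4892 0.3073]
wall [0.6127 0.3417]
wall [0.4001 0.3467]
wall [0.6121 0.2758]
wall [0.396  0.2743]
bd [ 0.6443 -0.2381]
bd [ 0.647  -0.3701]
bd [ 0.4493 -0.3781]
bd [ 0.4454 -0.2448]
bds [ 0.6363 -0.2435]
bds [ 0.6468 -0.37  ]
bds [ 0.4572 -0.3766]
bds [ 0.4343 -0.2664]
ram [0.5351 0.1485] timer [ 0.5681 -0.1493] mug [0.7595 0.0464]
```

Careful with the scale: shifts go in shares of 50 mm and turns go in units of 4 degrees. That gives: -0.036 m is -0.72, -0.028 m is -0.56, -7.86 degrees is -1.965.

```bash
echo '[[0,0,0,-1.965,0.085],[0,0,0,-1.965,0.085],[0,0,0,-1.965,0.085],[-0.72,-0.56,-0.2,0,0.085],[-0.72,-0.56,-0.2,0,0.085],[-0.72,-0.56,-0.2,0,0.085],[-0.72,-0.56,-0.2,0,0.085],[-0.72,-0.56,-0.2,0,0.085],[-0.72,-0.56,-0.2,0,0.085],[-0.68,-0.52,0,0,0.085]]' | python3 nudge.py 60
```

```text
refused: ROWS must be a list holding one list of rows, three levels of brackets. Nothing was moved.
```

Wrong form. The message asks for a list holding one list of rows, three levels of brackets, so I'll send the same numbers that way.

```bash
echo '[[[0,0,0,-1.965,0.085],[0,0,0,-1.965,0.085],[0,0,0,-1.965,0.085],[-0.72,-0.56,-0.2,0,0.085],[-0.72,-0.56,-0.2,0,0.085],[-0.72,-0.56,-0.2,0,0.085],[-0.72,-0.56,-0.2,0,0.085],[-0.72,-0.56,-0.2,0,0.085],[-0.72,-0.56,-0.2,0,0.085],[-0.68,-0.52,0,0,0.085]]]' | python3 nudge.py 60 && echo '[[[0,0,0,0,0.085],[0,0,0,0,0.085]]]' | python3 nudge.py
python3 - <<'E'
from rig import env
import cv2,numpy as np,pickle
d=env.get_image("wrist"); cv2.imwrite("pics/w1.png",np.clip(d["pixels"][:,:,::-1]*1.5,0,255).astype(np.uint8)); pickle.dump({k:np.array(d[k]) for k in("K","extrinsics")},open("w1.pkl","wb"))
E
```

```text
time_s: 1.1
position: [0.472, 0.308, 0.3034]
tool_rot: [[-1.0, 0.002, 0.002], [0.002, 1.0, 0.001], [-0.002, 0.001, -1.0]]
ft_force: [1.0, 1.0, 0.1]
grip_width: 0.0849
gripper_force: 0.0
time_s: 1.3
position: [0.4707, 0.3089, 0.3017]
tool_rot: [[-1.0, 0.003, -0.001], [0.003, 1.0, -0.0], [0.001, -0.0, -1.0]]
ft_force: [-0.7, 0.3, 0.4]
grip_width: 0.0851
gripper_force: 0.0
```

View pics/w1.png

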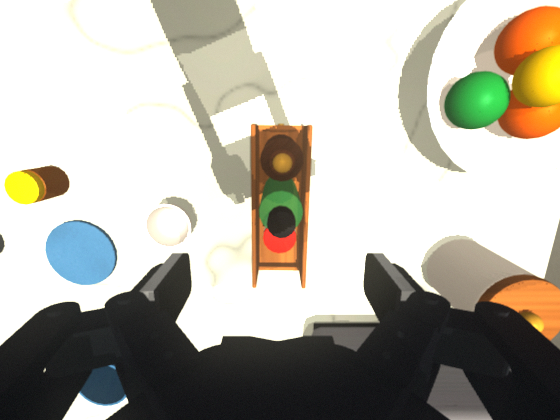

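The wrist view shows wall-top corners at (252,126), (311,126), (253,286) and (306,286), ball (282,162), cap (281,222), red lid about (281,238), yellow lid (25,187) and trivet (81,253).

```bash
python3 - <<'E'
from h import *
import pickle
np.set_printoptions(precision=4,suppress=True)
w=pickle.load(open("w1.pkl","rb"));print(w["K"].round(1).tolist(), -w["extrinsics"][:3,:3].T@w["extrinsics"][:3,3])
for n,p,z in(("ball",(282,162),.171),("cap",(281,222),.177),("yel",(25,187),.06),("triv",(81,253),.008),("w",(252,126),.075),("w",(311,126),.075),("w",(253,286),.075),("w",(306,286),.075)):print(n,onz(w,p,z))
print("ball",tri(w,(282,162),"top",(78.75,286.9)),"triv",tri(w,(81,253),"top",(263,205)))
c=cv2.imread("pics/w1.png")
r=blob(c,(0,200,80),(4,255,255),(262,215,40,45));cn=np.argwhere(r[2]);print("red",cn.min(0)+[215,262],cn.max(0)+[215,262])
E
```

```text
[[290.6, 0.0, 277.1], [0.0, 290.6, 208.9], [0.0, 0.0, 1.0]] [0.4062 0.3088 0.4327]
ball [0.4333 0.3132]
cap [0.4876 0.3123]
yel [ 0.476  -0.0193]
triv [ 0.5917 -0.001 ]
w [0.4008 0.2793]
w [0.401  0.3491]
w [0.6121 0.2752]
w [0.6123 0.348 ]
ball [0.4333 0.3133 0.1648] triv [ 0.5937 -0.0049  0.0027]
red [229 263] [252 286]
```

To row units: 0.037 m is 0.74, 0.04 m is 0.8.

```bash
echo '[[[0.74,0.05,0,0,0.085],[0,0,0.8,0,0.085],[0,0,0.8,0,0.085],[0,0,0.8,0,0.085],[0,0,0.6,0,0.085],[0,0,0.4,0,0.085],[0,0,0.25,0,0.085],[0,0,0,0,0.085],[0,0,0,0,0.085]]]' | python3 nudge.py && echo '[[[0,0,0,0,0.03],[0,0,0,0,0.03],[0,0,0,0,0.03],[0,0,0,0,0.03],[0,0,0,0,0.03],[0,0,0,0,0.03],[0,0,0,0,0.03],[0,0,0,0,0.03]]]' | python3 nudge.py 60
```

```text
time_s: 2.25
position: [0.4329, 0.3128, 0.1204]
tool_rot: [[-1.0, -0.0, 0.0], [-0.0, 1.0, 0.0], [-0.0, 0.0, -1.0]]
ft_force: [-0.3, -1.4, 0.1]
grip_width: 0.0852
gripper_force: 0.0
time_s: 3.05
position: [0.4337, 0.3122, 0.1207]
tool_rot: [[-1.0, 0.001, 0.001], [0.001, 1.0, 0.001], [-0.001, 0.001, -1.0]]
ft_force: [-1.0, 0.5, 6.1]
grip_width: 0.0422
gripper_force: 61.2
```

```bash
echo '[[[0,0,-0.2,0,0.03],[0,0,-0.4,0,0.03],[0,0,-0.6,0,0.03],[0,0,-0.6,0,0.03],[0,0,-0.4,0,0.03],[0,-0.2,0,0,0.03],[0,-0.4,0,0,0.03],[0,-0.6,0,0,0.03]]]' | python3 nudge.py && echo '[[[-0.08,-0.8,0,0,0.03],[-0.12,-0.9,0,0,0.03],[-0.12,-0.9,0,0,0.03],[-0.12,-0.9,0,0,0.03],[-0.12,-0.9,0,0,0.03],[-0.12,-0.9,0,0,0.03],[-0.12,-0.9,0,0,0.03],[-0.12,-0.9,0,0,0.03],[-0.12,-0.9,0,0,0.03],[-0.1,-0.9,0,0,0.03]]]' | python3 nudge.py && echo '[[[-0.12,-0.9,0,0,0.03],[0,-0.7,0,0,0.03],[0,-0.5,0,0,0.03],[0,-0.2,0,0,0.03],[0,0,0,0,0.03],[0,0,0,0,0.03],[0,0,0,0,0.03]]]' | python3 nudge.py
python3 - <<'E'
from rig import env
import cv2,numpy as np
a=[env.get_image(n)["pixels"][:,:,::-1] for n in("side",)][0]
cv2.imwrite("pics/s2.png",a)
E
```

```text
time_s: 3.85
position: [0.4325, 0.2512, 0.2285]
tool_rot: [[-1.0, -0.0, -0.002], [-0.0, 1.0, -0.001], [0.002, -0.001, -1.0]]
ft_force: [0.7, -0.7, -2.9]
grip_width: 0.0422
gripper_force: 61.5
time_s: 4.85
position: [0.4886, -0.1951, 0.2284]
tool_rot: [[-1.0, 0.002, -0.002], [0.002, 1.0, 0.001], [0.002, 0.001, -1.0]]
ft_force: [1.1, 0.3, -2.6]
grip_width: 0.042
gripper_force: 61.4
time_s: 5.55
position: [0.4956, -0.3068, 0.2298]
tool_rot: [[-1.0, -0.0, -0.0], [-0.0, 1.0, 0.0], [0.0, 0.0, -1.0]]
ft_force: [-0.4, 0.9, -2.7]
grip_width: 0.0419
gripper_force: 61.6
```

View pics/s2.png

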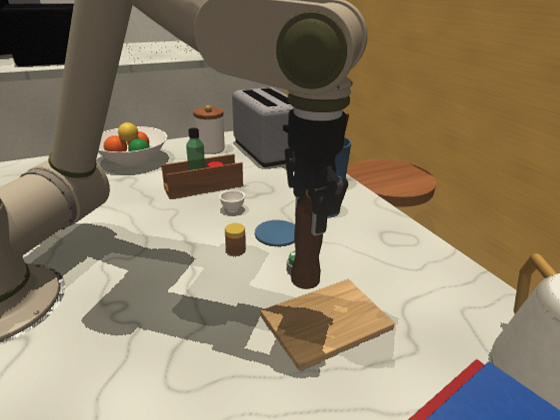

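The side view shows the mill hanging upright in the jaws, foot at about (307,285), over the board's left half.

To row units: 0.006 m is 0.12, 0.03 m is 0.6.

```bash
echo '[[[0,0,0.4,0,0.03],[0,0,0.6,0,0.03],[0,0,0.5,0,0.03],[0,0,0.3,0,0.03],[0,0,0.12,0,0.03],[0,0,0.06,0,0.03],[0,0,0,0,0.03],[0,0,0,0,0.03]]]' | python3 nudge.py; echo '[[[0,0,0.02,0,0.03],[0,0,0,0,0.03]]]' | python3 nudge.py
```

```text
time_s: 6.4
position: [0.496, -0.3082, 0.1318]
tool_rot: [[-1.0, 0.001, 0.001], [0.001, 1.0, -0.001], [-0.001, -0.001, -1.0]]
ft_force: [-0.1, -0.1, -2.1]
grip_width: 0.0424
gripper_force: 61.6
time_s: 6.6
position: [0.4957, -0.3081, 0.1302]
tool_rot: [[-1.0, 0.001, 0.0], [0.001, 1.0, -0.0], [-0.0, -0.0, -1.0]]
ft_force: [0.3, -0.4, -2.6]
grip_width: 0.0416
gripper_force: 61.6
```

To row units: 0.001 m is 0.02.

```bash
echo '[[[0,0,0.02,0,0.03],[0,0,0,0,0.03],[0,0,0,0,0.03]]]' | python3 nudge.py; echo '[[[0,0,0,0,0.045],[0,0,0,0,0.05],[0,0,0,0,0.06],[0,0,0,0,0.085],[0,0,0,0,0.085],[0,0,0,0,0.085],[0,0,0,0,0.085],[0,0,-0.2,0,0.085],[0,0,-0.6,0,0.085],[0,0,-0.8,0,0.085]]]' | python3 nudge.py
```

```text
time_s: 6.9
position: [0.4959, -0.3082, 0.1297]
tool_rot: [[-1.0, 0.001, 0.001], [0.001, 1.0, -0.001], [-0.001, -0.001, -1.0]]
ft_force: [-0.3, 1.0, 6.1]
grip_width: 0.042
gripper_force: 62.5
time_s: 7.9
position: [0.4951, -0.3076, 0.2091]
tool_rot: [[-1.0, 0.001, -0.002], [0.001, 1.0, 0.002], [0.002, 0.002, -1.0]]
ft_force: [1.0, -0.7, 0.0]
grip_width: 0.0854
gripper_force: 0.0
```

To row units: -0.03 m is -0.6, 0.05 m is 1.

```bash
echo '[[[0,0.4,-0.6,0,0.085],[0,0.8,0,0,0.085],[0,1,0,0,0.085],[0,1,0,0,0.085],[0,1,0,0,0.085],[0,1,0,0,0.085],[0,1,0,0,0.085],[0,1,0,0,0.085],[0,1,0,0,0.085],[0,1,0,0,0.085]]]' | python3 nudge.py && echo '[[[0,1,0,0,0.085],[0.12,1,0,0,0.085],[0,0.8,0,0,0.085],[0,0.38,0,0,0.085],[0,0,0,0,0.085],[0,0,0,0,0.085],[0,0,0,0,0.085]]]' | python3 nudge.py
```

```text
time_s: 8.9
position: [0.4959, 0.154, 0.2399]
tool_rot: [[-1.0, 0.001, 0.001], [0.001, 1.0, 0.0], [-0.001, 0.0, -1.0]]
ft_force: [1.2, -1.2, 0.6]
grip_width: 0.0854
gripper_force: 0.0
time_s: 9.6
position: [0.4906, 0.3095, 0.2392]
tool_rot: [[-1.0, 0.002, 0.0], [0.002, 1.0, -0.0], [-0.0, -0.0, -1.0]]
ft_force: [0.4, -0.7, 0.0]
grip_width: 0.085
gripper_force: 0.0
```

```bash
echo '[[[0.02,0.02,0.4,0,0.085],[0,0,0.6,0,0.085],[0,0,0.6,0,0.085],[0,0,0.4,0,0.085],[0,0,0.24,0,0.085],[0,0,0.14,0,0.085],[0,0,0,0,0.085],[0,0,0,0,0.085]]]' | python3 nudge.py && echo '[[[0,0,0,0,0.03],[0,0,0,0,0.03],[0,0,0,0,0.03],[0,0,0,0,0.03],[0,0,0,0,0.03],[0,0,0,0,0.03],[0,0,0,0,0.03],[0,0,0,0,0.03]]]' | python3 nudge.py 60
```

```text
time_s: 10.4
position: [0.4899, 0.3116, 0.1208]
tool_rot: [[-1.0, 0.002, 0.002], [0.002, 1.0, 0.001], [-0.002, 0.001, -1.0]]
ft_force: [0.5, 0.1, 0.5]
grip_width: 0.0848
gripper_force: 0.0
time_s: 11.2
position: [0.4898, 0.3118, 0.1207]
tool_rot: [[-1.0, 0.001, 0.002], [0.001, 1.0, 0.001], [-0.002, 0.001, -1.0]]
ft_force: [-1.1, -0.3, 6.3]
grip_width: 0.0459
gripper_force: 62.2
```

```bash
echo '[[[0,0,-0.2,0,0.03],[0,0,-0.4,0,0.03],[0,0,-0.6,0,0.03],[0,0,-0.6,0,0.03],[0,0,-0.4,0,0.03],[0,-0.2,0,0,0.03],[0,-0.4,0,0,0.03],[0,-0.6,0,0,0.03]]]' | python3 nudge.py && echo '[[[-0.2,-0.8,0,0,0.03],[-0.2,-0.9,0,0,0.03],[-0.2,-0.9,0,0,0.03],[-0.2,-0.9,0,0,0.03],[-0.2,-0.9,0,0,0.03],[-0.2,-0.9,0,0,0.03],[-0.2,-0.9,0,0,0.03],[-0.2,-0.9,0,0,0.03],[-0.2,-0.9,0,0,0.03],[-0.2,-0.9,0,0,0.03]]]' | python3 nudge.py && echo '[[[-0.14,-0.9,0,0,0.03],[0,-0.7,0,0,0.03],[0,-0.5,0,0,0.03],[0,-0.2,0,0,0.03],[0,0,0,0,0.03],[0,0,0,0,0.03],[0,0,0,0,0.03]]]' | python3 nudge.py
```

```text
time_s: 12.0
position: [0.4885, 0.2509, 0.2282]
tool_rot: [[-1.0, -0.0, -0.003], [-0.0, 1.0, -0.001], [0.003, -0.001, -1.0]]
ft_force: [0.7, -0.5, -3.4]
grip_width: 0.0459
gripper_force: 62.3
time_s: 13.0
position: [0.5879, -0.1957, 0.2281]
tool_rot: [[-1.0, 0.002, -0.003], [0.002, 1.0, 0.001], [0.003, 0.001, -1.0]]
ft_force: [0.6, 0.2, -2.3]
grip_width: 0.0461
gripper_force: 62.3
time_s: 13.7
position: [0.5958, -0.3071, 0.2298]
tool_rot: [[-1.0, -0.0, -0.0], [-0.0, 1.0, 0.0], [0.0, 0.0, -1.0]]
ft_force: [-0.9, -0.4, -3.2]
grip_width: 0.0463
gripper_force: 62.4
```

```bash
echo '[[[0,0,0.4,0,0.03],[0,0,0.6,0,0.03],[0,0,0.5,0,0.03],[0,0,0.3,0,0.03],[0,0,0.12,0,0.03],[0,0,0.06,0,0.03],[0,0,0.02,0,0.03],[0,0,0.02,0,0.03],[0,0,0,0,0.03],[0,0,0,0,0.03]]]' | python3 nudge.py; echo '[[[0,0,0,0,0.047],[0,0,0,0,0.05],[0,0,0,0,0.06],[0,0,0,0,0.085],[0,0,0,0,0.085],[0,0,0,0,0.085],[0,0,0,0,0.085],[0,0,-0.2,0,0.085],[0,0,-0.6,0,0.085],[0,0,-0.8,0,0.085]]]' | python3 nudge.py; echo '[[[0,0.2,-0.4,2.125,0.085],[0,0,0,2.125,0.085],[0,0,0,2.125,0.085],[0,0,0,2.125,0.085],[0,0,0,2.125,0.085],[0,0,0,2.125,0.085],[0,0,0,2.125,0.085],[0,0,0,2.125,0.085],[0,0,0,2.125,0.085],[0,0,0,2.125,0.085]]]' | python3 nudge.py
echo '[[[0,0,0,1.25,0.085],[0,0,0,0,0.085],[0,0,0,0,0.085]]]' | python3 nudge.py
python3 - <<'E'
from rig import env
print(env.observe()["q"])
E
```

```text
time_s: 14.7
position: [0.596, -0.3087, 0.1297]
tool_rot: [[-1.0, 0.001, 0.001], [0.001, 1.0, -0.001], [-0.001, -0.001, -1.0]]
ft_force: [-0.5, 1.3, 0.8]
grip_width: 0.0461
gripper_force: 62.7
time_s: 15.7
position: [0.5951, -0.3082, 0.2089]
tool_rot: [[-1.0, 0.001, -0.003], [0.001, 1.0, 0.002], [0.003, 0.002, -1.0]]
ft_force: [0.5, -0.9, -0.1]
grip_width: 0.085
gripper_force: 0.0
time_s: 16.7
position: [0.5957, -0.2985, 0.2297]
tool_rot: [[-0.08, 0.997, 0.001], [0.997, 0.08, -0.001], [-0.001, 0.001, -1.0]]
ft_force: [-0.3, -0.1, -0.2]
grip_width: 0.0849
gripper_force: 0.0
time_s: 17.0
position: [0.5957, -0.2986, 0.2294]
tool_rot: [[-0.001, 1.0, 0.0], [1.0, 0.001, -0.0], [-0.0, 0.0, -1.0]]
ft_force: [0.2, 0.3, 0.6]
grip_width: 0.0848
gripper_force: 0.0
[-3.67766998e+01  3.43887810e+01  5.47088420e+01  1.92559905e-04
  9.08681310e+01 -3.68481093e+01]
```

```bash
echo '[[[0.5,0,-0.2,0,0.085],[0.9,-0.1,-0.2,0,0.085],[0.96,-0.1,0,0,0.085],[0.96,-0.1,0,0,0.085],[0.96,-0.1,0,0,0.085],[0.96,-0.1,0,0,0.085],[0.96,-0.1,0,0,0.085],[0.96,-0.1,0,0,0.085],[0.96,-0.1,0,0,0.085],[0.96,-0.1,0,0,0.085]]]' | python3 nudge.py && echo '[[[0.96,-0.1,0,0,0.085],[0.8,0,0,0,0.085],[0.5,0,0,0,0.085],[0,0,0,0,0.085],[0,0,0,0,0.085],[0,0,0,0,0.085]]]' | python3 nudge.py
python3 - <<'E'
from rig import env
import cv2,numpy as np,pickle
from h import *
np.set_printoptions(precision=4,suppress=True)
for n in ("wrist","top"):
    d=env.get_image(n); cv2.imwrite(f"pics/{n}2.png",np.clip(d["pixels"][:,:,::-1]*1.5,0,255).astype(np.uint8)); pickle.dump({k:np.array(d[k]) for k in("K","extrinsics")},open(n+"2.pkl","wb"))
E
```

```text
time_s: 18.0
position: [0.5507, 0.1574, 0.2493]
tool_rot: [[-0.001, 1.0, 0.001], [1.0, 0.001, 0.0], [0.0, 0.001, -1.0]]
ft_force: [0.1, -0.8, 0.2]
grip_width: 0.0853
gripper_force: 0.0
time_s: 18.6
position: [0.5466, 0.2675, 0.249]
tool_rot: [[0.002, 1.0, 0.0], [1.0, -0.002, -0.0], [-0.0, 0.0, -1.0]]
ft_force: [0.9, -0.1, -0.1]
grip_width: 0.0852
gripper_force: 0.0
```

View pics/wrist2.png

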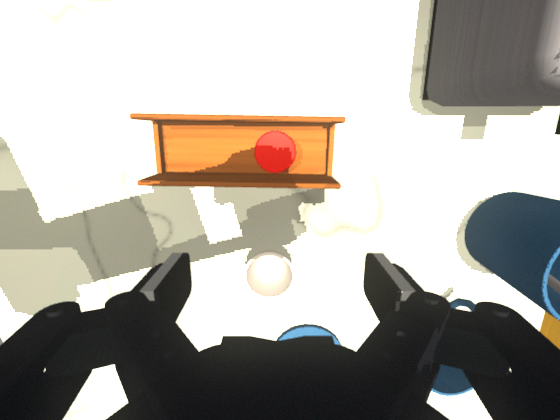

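The wrist view shows the lid at (275,152), the far wall top from (131,115) to (344,120), and the near wall top from (139,184) to (340,187). The ramekin at (269,273) is undisturbed.

```bash
python3 - <<'E'
from h import *
import pickle
np.set_printoptions(precision=4,suppress=True)
w=pickle.load(open("wrist2.pkl","rb"));c=cv2.imread("pics/wrist2.png")
r=blob(c,(0,190,80),(4,255,255),(245,120,60,60));print(r[:2],onz(w,r[0],.066))
t0=blob(cv2.imread("pics/top0.png"),(0,200,100),(4,255,255),(80,210,45,40))[0]
print("tri",tri(w,r[0],"top",t0))
for p in((131,115),(344,120),(139,184),(340,187)):print(onz(w,p,.075))
for p in((160,122),(332,124),(162,174),(328,174)):print("fl",onz(w,p,.006))
E
```

```text
(array([273.1643, 157.872 ]), np.int32(828)) [0.5439 0.3049]
tri [0.5433 0.3063 0.0778]
[0.4021 0.3483]
[0.6153 0.3432]
[0.4014 0.2786]
[0.615  0.2749]
fl [0.4038 0.3435]
fl [0.616  0.3408]
fl [0.3995 0.2792]
fl [0.6138 0.2788]
```

```bash
echo '[[[0.6,-0.02,0,0,0.075],[0.26,0,0.4,0,0.075],[0,0,0.8,0,0.075],[0,0,0.8,0,0.075],[0,0,0.7,0,0.075],[0,0,0.6,0,0.075],[0,0,0.4,0,0.075],[0,0,0.2,0,0.075],[0,0,0.2,0,0.075],[0,0,0,0,0.075]]]' | python3 nudge.py && echo '[[[0,0,0.12,0,0.075],[0,0,0,0,0.075],[0,0,0,0,0.075]]]' | python3 nudge.py
```

```text
time_s: 19.7
position: [0.5454, 0.3111, 0.0433]
tool_rot: [[0.002, 1.0, -0.001], [1.0, -0.002, -0.0], [-0.0, -0.001, -1.0]]
ft_force: [0.3, 0.4, -0.3]
grip_width: 0.0751
gripper_force: 0.0
time_s: 20.0
position: [0.5456, 0.3116, 0.0383]
tool_rot: [[0.001, 1.0, 0.001], [1.0, -0.001, 0.0], [0.0, 0.001, -1.0]]
ft_force: [0.6, -0.5, 0.1]
grip_width: 0.0751
gripper_force: 0.0
```

To row units: 0.005 m is 0.1, -0.04 m is -0.8.

```bash
echo '[[[0,0,0,0,0.03],[0,0,0,0,0.03],[0,0,0,0,0.03],[0,0,0,0,0.03],[0,0,0,0,0.03],[0,0,0,0,0.03],[0,0,0,0,0.03]]]' | python3 nudge.py 40 && echo '[[[0,0,-0.2,0,0.03],[0,0,-0.4,0,0.03],[0,0,-0.6,0,0.03],[0,0,-0.6,0,0.03],[0,0,-0.4,0,0.03],[0,0,-0.2,0,0.03],[-0.2,0,0,0,0.03],[-0.6,0.1,0,0,0.03],[-0.8,0.1,0,0,0.03],[-0.8,0.14,0,0,0.03]]]' | python3 nudge.py && echo '[[[-0.8,0.16,0,0,0.03],[-0.8,0.16,0,0,0.03],[-0.8,0.16,0,0,0.03],[-0.6,0.12,0,0,0.03],[-0.52,0,0,0,0.03],[-0.2,0,0,0,0.03],[-0.2,0,0,0,0.03],[0,0,0,0,0.03],[0,0,0,0,0.03]]]' | python3 nudge.py
```

```text
time_s: 20.7
position: [0.5456, 0.3116, 0.0384]
tool_rot: [[0.001, 1.0, 0.001], [1.0, -0.001, 0.0], [0.0, 0.001, -1.0]]
ft_force: [-0.8, -0.5, 5.1]
grip_width: 0.0447
gripper_force: 41.1
time_s: 21.7
position: [0.5614, 0.1897, 0.1562]
tool_rot: [[0.0, 1.0, -0.003], [1.0, -0.0, -0.001], [-0.001, -0.003, -1.0]]
ft_force: [1.3, -0.4, -0.9]
grip_width: 0.0448
gripper_force: 41.1
time_s: 22.6
position: [0.5918, -0.0038, 0.1576]
tool_rot: [[0.001, 1.0, -0.001], [1.0, -0.001, 0.0], [0.0, -0.001, -1.0]]
ft_force: [-1.0, 0.1, -1.0]
grip_width: 0.045
gripper_force: 41.1
```

To row units: 0.03 m is 0.6, 0.02 m is 0.4.

```bash
echo '[[[0,0,0.4,0,0.03],[0,0,0.6,0,0.03],[0,0,0.6,0,0.03],[0,0,0.4,0,0.03],[0,0,0.2,0,0.03],[0,0,0.1,0,0.03],[0,0,0.02,0,0.03],[0,0,0.02,0,0.03],[0,0,0,0,0.03],[0,0,0,0,0.03]]]' | python3 nudge.py; echo '[[[0,0,0,0,0.046],[0,0,0,0,0.05],[0,0,0,0,0.06],[0,0,0,0,0.075],[0,0,0,0,0.075],[0,0,0,0,0.075],[0,0,-0.2,0,0.075],[0,0,-0.6,0,0.075],[0,0,-0.8,0,0.075],[0,0,-0.8,0,0.075]]]' | python3 nudge.py
```

```text
time_s: 23.6
position: [0.5923, -0.0046, 0.0415]
tool_rot: [[0.001, 1.0, 0.001], [1.0, -0.001, -0.0], [-0.0, 0.001, -1.0]]
ft_force: [0.5, 0.0, -1.2]
grip_width: 0.0448
gripper_force: 41.1
time_s: 24.6
position: [0.5918, -0.0045, 0.1628]
tool_rot: [[0.001, 1.0, -0.0], [1.0, -0.001, 0.0], [0.0, -0.0, -1.0]]
ft_force: [-0.6, -0.0, -0.3]
grip_width: 0.0751
gripper_force: 0.0
```

To row units: -0.023 m is -0.46, -0.017 m is -0.34.

```bash
echo '[[[0,0,-0.74,0,0.075],[-0.34,-0.46,-0.2,0,0.075],[-0.34,-0.46,-0.2,0,0.075],[-0.34,-0.46,-0.2,0,0.075],[-0.34,-0.46,-0.2,0,0.075],[-0.34,-0.46,-0.2,0,0.075],[0,0,0,0,0.075],[0,0,0,0,0.075],[0,0,0,0,0.075]]]' | python3 nudge.py
python3 - <<'E'
from rig import env
import cv2,numpy as np,pickle
for n in ("wrist","top"):
    d=env.get_image(n); cv2.imwrite(f"pics/{n}3.png",np.clip(d["pixels"][:,:,::-1]*1.3,0,255).astype(np.uint8)); pickle.dump({k:np.array(d[k]) for k in("K","extrinsics")},open(n+"3.pkl","wb"))
E
```

```text
time_s: 25.5
position: [0.4773, -0.089, 0.2478]
tool_rot: [[0.001, 1.0, 0.0], [1.0, -0.001, 0.0], [0.0, 0.0, -1.0]]
ft_force: [0.4, 0.2, -0.5]
grip_width: 0.075
gripper_force: 0.0
```

View pics/wrist3.png

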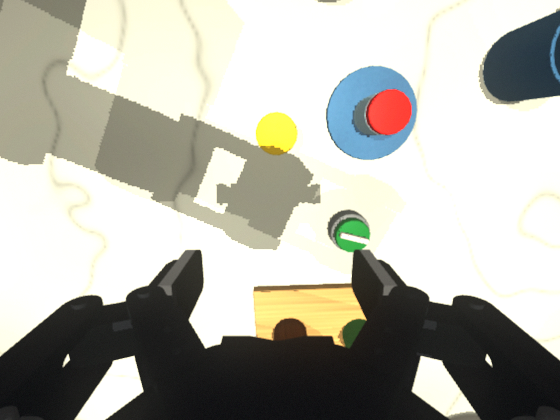

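View pics/top3.png

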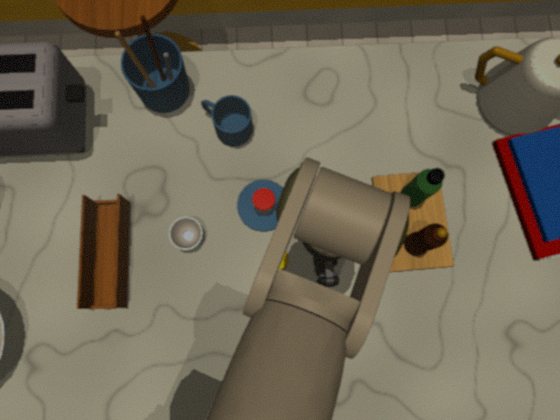

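The wrist view shows the yellow lid at (276,133), the red lid at (388,112) on the trivet at (371,113), and the timer at (351,233). The top view shows the bottle and mill standing on the board at (429,186) and (426,240), the red jar on the trivet at (264,202), and the rack empty.

```bash
python3 - <<'E'
from h import *
import pickle
np.set_printoptions(precision=4,suppress=True)
w=pickle.load(open("wrist3.pkl","rb"));c=cv2.imread("pics/wrist3.png");t=cv2.imread("pics/top3.png");t0=cv2.imread("pics/top0.png")
R=((0,180,80),(5,255,255));Y=((22,150,90),(33,255,255))
y=blob(c,*Y,(245,105,70,60));r=blob(c,*R,(340,70,90,80));rt=blob(t,*R,(245,180,40,45));yt=blob(t0,*Y,(255,240,50,40))
print("yel",y[:2],onz(w,y[0],.06),tri(w,y[0],"top",yt[0]))
print("red",r[:2],onz(w,r[0],.068),rt[:2],onz("top",rt[0],.068),tri(w,r[0],"top",rt[0]))
b=blob(t0,(95,100,40),(112,255,255),(225,170,75,70));m=b[2];(e,ax,an)=cv2.fitEllipse(max(cv2.findContours(m,0,2)[0],key=len));print("triv",onz("top",np.array(e)+[225,170],.008),ax)
B=cv2.inRange(cv2.cvtColor(c,cv2.COLOR_BGR2HSV),(95,80,40),(115,255,255))[55:170,315:430];B|=cv2.inRange(cv2.cvtColor(c,cv2.COLOR_BGR2HSV),(0,180,80),(5,255,255))[55:170,315:430]
k=cv2.convexHull(max(cv2.findContours(B,0,2)[0],key=len));(e,ax,an)=cv2.fitEllipse(k);print("trivw",onz(w,np.array(e)+[315,55],.008),ax)
E
```

```text
yel (array([275.9306, 133.2858]), np.int32(1340)) [ 0.4775 -0.0261] [ 0.4774 -0.0268  0.0578]
red (array([388.8569, 111.6352]), np.int32(1516)) [ 0.5923 -0.0049] (array([263.2663, 198.9915]), np.int32(353)) [ 0.5922 -0.0059] [ 0.5914 -0.0057  0.0714]
triv [ 0.5922 -0.005 ] (48.57809066772461, 49.05946731567383)
trivw [ 0.5929 -0.0022] (86.76842498779297, 95.26422882080078)
```

```bash
echo '[[[0.8,0,0,0,0.075],[0.45,0,0.4,0,0.075],[0,0,0.8,0,0.075],[0,0,0.8,0,0.075],[0,0,0.8,0,0.075],[0,0,0.6,0,0.075],[0,0,0.4,0,0.075],[0,0,0.3,0,0.075],[0,0,0.19,0,0.075],[0,0,0,0,0.075]]]' | python3 nudge.py && echo '[[[0,0,0,0,0.075],[0,0,0,0,0.03],[0,0,0,0,0.03],[0,0,0,0,0.03],[0,0,0,0,0.03],[0,0,0,0,0.03],[0,0,0,0,0.03],[0,0,0,0,0.03]]]' | python3 nudge.py 40 && echo '[[[0,0,-0.2,0,0.03],[0,0,-0.4,0,0.03],[0,0,-0.6,0,0.03],[0,0,-0.6,0,0.03],[0,0,-0.4,0,0.03],[0,0,-0.2,0,0.03],[0,0,0,0,0.03],[0,0,0,0,0.03]]]' | python3 nudge.py
```

```text
time_s: 26.6
position: [0.4767, -0.0265, 0.0323]
tool_rot: [[0.001, 1.0, -0.002], [1.0, -0.001, 0.001], [0.001, -0.002, -1.0]]
ft_force: [0.2, -0.4, 0.8]
grip_width: 0.0747
gripper_force: 0.0
time_s: 27.4
position: [0.4772, -0.0269, 0.0342]
tool_rot: [[0.001, 1.0, 0.001], [1.0, -0.001, -0.0], [-0.0, 0.001, -1.0]]
ft_force: [-1.3, 0.9, 5.1]
grip_width: 0.0451
gripper_force: 40.3
time_s: 28.2
position: [0.4766, -0.0268, 0.1527]
tool_rot: [[0.001, 1.0, -0.001], [1.0, -0.001, 0.0], [0.0, -0.001, -1.0]]
ft_force: [-0.1, 0.2, -1.5]
grip_width: 0.0449
gripper_force: 41.2
```

To row units: 0.045 m is 0.9, 0.04 m is 0.8.

```bash
echo '[[[0.2,0.04,0,0,0.03],[0.6,0.12,0,0,0.03],[0.8,0.2,0,0,0.03],[0.9,0.2,0,0,0.03],[0.9,0.2,0,0,0.03],[0.9,0.2,0,0,0.03],[0.9,0.2,0,0,0.03],[0.7,0.2,0,0,0.03],[0.5,0,0,0,0.03],[0.3,0,0,0,0.03]]]' | python3 nudge.py && echo '[[[0.04,0,0,0,0.03],[0,0,0,0,0.03],[0,0,0,0,0.03]]]' | python3 nudge.py
```

```text
time_s: 29.2
position: [0.5445, 0.3105, 0.1517]
tool_rot: [[-0.001, 1.0, -0.002], [1.0, 0.001, -0.001], [-0.001, -0.002, -1.0]]
ft_force: [0.3, -0.6, -1.7]
grip_width: 0.0449
gripper_force: 41.3
time_s: 29.5
position: [0.5455, 0.3089, 0.1532]
tool_rot: [[0.002, 1.0, -0.0], [1.0, -0.002, -0.0], [-0.0, -0.0, -1.0]]
ft_force: [0.1, -0.3, -1.8]
grip_width: 0.045
gripper_force: 41.3
```

```bash
echo '[[[0.03,0,0,0,0.03],[0,0,0.4,0,0.03],[0,0,0.6,0,0.03],[0,0,0.6,0,0.03],[0,0,0.4,0,0.03],[0,0,0.16,0,0.03],[0,0,0.08,0,0.03],[0,0,0,0,0.03],[0,0,0,0,0.03]]]' | python3 nudge.py; echo '[[[0,0,0.02,0,0.03],[0,0,0,0,0.03],[0,0,0,0,0.03]]]' | python3 nudge.py
```

```text
time_s: 30.4
position: [0.546, 0.3116, 0.0425]
tool_rot: [[0.001, 1.0, 0.002], [1.0, -0.001, 0.001], [0.001, 0.002, -1.0]]
ft_force: [-0.1, 0.5, -2.2]
grip_width: 0.0444
gripper_force: 41.3
time_s: 30.7
position: [0.5455, 0.3116, 0.0406]
tool_rot: [[0.001, 1.0, 0.0], [1.0, -0.001, 0.0], [0.0, 0.0, -1.0]]
ft_force: [-0.1, -0.8, -0.9]
grip_width: 0.045
gripper_force: 41.3
```

```bash
echo '[[[0,0,0.02,0,0.03],[0,0,0,0,0.03],[0,0,0,0,0.046],[0,0,0,0,0.05],[0,0,0,0,0.06],[0,0,0,0,0.075],[0,0,0,0,0.075],[0,0,0,0,0.075],[0,0,-0.2,0,0.075],[0,0,-0.6,0,0.075]]]' | python3 nudge.py; echo '[[[0,0,-0.8,0,0.075],[0,0,-0.8,0,0.075],[0,0,-0.8,0,0.075],[-0.6,0,-0.8,0,0.085],[-0.26,0,-0.2,0,0.085],[0,0,0,0,0.085],[0,0,0,0,0.085]]]' | python3 nudge.py
python3 - <<'E'
from rig import env
from h import *
np.set_printoptions(precision=4,suppress=True)
d=env.get_image("wrist");c=np.clip(d["pixels"][:,:,::-1]*1.3,0,255).astype(np.uint8);cv2.imwrite("pics/wrist4.png",c)
y=blob(c,(22,150,90),(33,255,255),(235,110,90,80));print("yel",y[:2],onz(d,y[0],.066))
for p in((131,115),(344,120),(139,184),(340,187)):print(onz(d,p,.075))
E
```

```text
time_s: 31.7
position: [0.5443, 0.311, 0.0779]
tool_rot: [[0.001, 1.0, -0.005], [1.0, -0.001, -0.002], [-0.002, -0.005, -1.0]]
ft_force: [0.7, 0.4, 0.9]
grip_width: 0.0754
gripper_force: 0.0
time_s: 32.4
position: [0.5449, 0.2686, 0.2483]
tool_rot: [[0.002, 1.0, -0.002], [1.0, -0.002, -0.0], [-0.0, -0.002, -1.0]]
ft_force: [-0.5, 0.3, -0.6]
grip_width: 0.0847
gripper_force: 0.0
yel (array([277.9492, 151.1887]), np.int32(1357)) [0.547  0.3131]
[0.4004 0.3495]
[0.6132 0.3443]
[0.3996 0.2798]
[0.6129 0.2762]
```

View pics/wrist4.png

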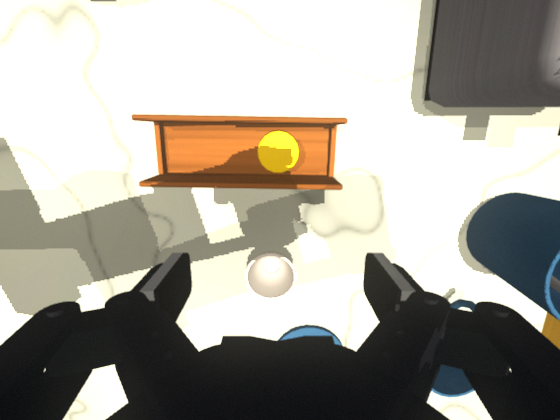

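The wrist view shows the yellow lid at (278,152), upright where the red one was. The oil bottle is next.

```bash
echo '[[[0,0,0,-2.125,0.085],[0,0,0,-2.125,0.085],[0,0,0,-2.125,0.085],[0,0,0,-2.125,0.085],[0,0,0,-2.125,0.085],[0,0,0,-2.125,0.085],[0,0,0,-2.125,0.085],[0,0,0,-2.125,0.085],[0,0,0,-2.125,0.085],[0,0,0,-2.125,0.085]]]' | python3 nudge.py && echo '[[[0,-0.4,0,-1.25,0.085],[-0.1,-0.9,0,0,0.085],[-0.1,-0.96,0,0,0.085],[-0.1,-0.96,0,0,0.085],[-0.1,-0.96,0,0,0.085],[-0.1,-0.96,0,0,0.085],[-0.1,-0.96,0,0,0.085],[-0.1,-0.96,0,0,0.085],[-0.1,-0.96,0,0,0.085],[-0.1,-0.96,0,0,0.085]]]' | python3 nudge.py && echo '[[[-0.1,-0.96,0,0,0.085],[0,-0.9,0,0,0.085],[0,-0.5,0,0,0.085],[0,-0.2,0,0,0.085],[0,0,0,0,0.085],[0,0,0,0,0.085]]]' | python3 nudge.py
```

```text
time_s: 33.45
position: [0.5448, 0.2693, 0.2473]
tool_rot: [[-0.997, 0.081, -0.003], [0.081, 0.997, -0.001], [0.003, -0.001, -1.0]]
ft_force: [0.9, -0.0, -1.2]
grip_width: 0.0849
gripper_force: 0.0
time_s: 34.45
position: [0.5881, -0.1815, 0.2475]
tool_rot: [[-1.0, 0.0, -0.003], [0.0, 1.0, 0.002], [0.003, 0.002, -1.0]]
ft_force: [1.5, -0.4, 0.7]
grip_width: 0.0846
gripper_force: 0.0
time_s: 35.05
position: [0.5933, -0.3068, 0.2488]
tool_rot: [[-1.0, -0.0, -0.001], [-0.0, 1.0, 0.001], [0.001, 0.001, -1.0]]
ft_force: [0.3, 0.4, 0.4]
grip_width: 0.0853
gripper_force: 0.0
```

Careful with the scale: shifts go in shares of 50 mm and turns go in units of 4 degrees. That gives: 0.03 m is 0.6, 0.02 m is 0.4.

```bash
echo '[[[-0.05,-0.02,0.4,0,0.085],[0,0,0.6,0,0.085],[0,0,0.6,0,0.085],[0,0,0.4,0,0.085],[0,0,0.24,0,0.085],[0,0,0.12,0,0.085],[0,0,0,0,0.085],[0,0,0,0,0.085]]]' | python3 nudge.py && echo '[[[0,0,0,0,0.03],[0,0,0,0,0.03],[0,0,0,0,0.03],[0,0,0,0,0.03],[0,0,0,0,0.03],[0,0,0,0,0.03],[0,0,0,0,0.03],[0,0,0,0,0.03]]]' | python3 nudge.py 60 && echo '[[[0,0,-0.2,0,0.03],[0,0,-0.4,0,0.03],[0,0,-0.6,0,0.03],[0,0,-0.6,0,0.03],[0,0,-0.4,0,0.03],[0,0,0,0,0.03],[0,0,0,0,0.03]]]' | python3 nudge.py
```

```text
time_s: 35.85
position: [0.5959, -0.3094, 0.1325]
tool_rot: [[-1.0, 0.001, 0.002], [0.001, 1.0, -0.001], [-0.002, -0.001, -1.0]]
ft_force: [0.3, 0.7, 0.1]
grip_width: 0.085
gripper_force: 0.0
time_s: 36.65
position: [0.5957, -0.3096, 0.1322]
tool_rot: [[-1.0, 0.001, 0.001], [0.001, 1.0, -0.001], [-0.001, -0.001, -1.0]]
ft_force: [-1.7, 1.5, 6.5]
grip_width: 0.0456
gripper_force: 62.3
time_s: 37.35
position: [0.5951, -0.3093, 0.2402]
tool_rot: [[-1.0, 0.001, -0.001], [0.001, 1.0, 0.001], [0.001, 0.001, -1.0]]
ft_force: [0.2, 0.1, -3.1]
grip_width: 0.0459
gripper_force: 62.3
```

To row units: 0.045 m is 0.9, 0.03 m is 0.6.

```bash
echo '[[[0,0.2,0,0,0.03],[0.04,0.6,0,0,0.03],[0.2,0.9,0,0,0.03],[0.2,0.9,0,0,0.03],[0.2,0.9,0,0,0.03],[0.2,0.9,0,0,0.03],[0.2,0.9,0,0,0.03],[0.2,0.9,0,0,0.03],[0.2,0.9,0,0,0.03],[0.2,0.9,0,0,0.03]]]' | python3 nudge.py && echo '[[[0.2,0.9,0,0,0.03],[0.2,0.9,0,0,0.03],[0.06,0.9,0,0,0.03],[0,0.9,0,0,0.03],[0,0.5,0,0,0.03],[0,0.3,0,0,0.03],[0,0,0,0,0.03],[0,0,0,0,0.03],[0,0,0,0,0.03]]]' | python3 nudge.py
```

```text
time_s: 38.35
position: [0.5123, 0.0929, 0.2402]
tool_rot: [[-1.0, 0.001, -0.002], [0.001, 1.0, 0.0], [0.002, 0.0, -1.0]]
ft_force: [1.3, 0.3, -3.1]
grip_width: 0.0459
gripper_force: 62.3
time_s: 39.25
position: [0.4913, 0.3095, 0.2411]
tool_rot: [[-1.0, 0.003, -0.0], [0.003, 1.0, -0.0], [0.0, -0.0, -1.0]]
ft_force: [-0.5, 0.1, -3.6]
grip_width: 0.0461
gripper_force: 62.5
```

```bash
echo '[[[0.03,0.03,0,0,0.03],[0,0,0.4,0,0.03],[0,0,0.6,0,0.03],[0,0,0.6,0,0.03],[0,0,0.4,0,0.03],[0,0,0.2,0,0.03],[0,0,0.1,0,0.03],[0,0,0.04,0,0.03],[0,0,0,0,0.03],[0,0,0,0,0.03]]]' | python3 nudge.py; echo '[[[0,0,0.02,0,0.03],[0,0,0,0,0.03],[0,0,0,0,0.03]]]' | python3 nudge.py
```

```text
time_s: 40.25
position: [0.4901, 0.3123, 0.1252]
tool_rot: [[-1.0, 0.001, 0.002], [0.001, 1.0, 0.001], [-0.002, 0.001, -1.0]]
ft_force: [0.3, 0.6, -1.5]
grip_width: 0.0456
gripper_force: 62.5
time_s: 40.55
position: [0.4897, 0.3122, 0.1235]
tool_rot: [[-1.0, 0.001, 0.0], [0.001, 1.0, 0.0], [-0.0, 0.0, -1.0]]
ft_force: [0.7, -0.7, -3.1]
grip_width: 0.0461
gripper_force: 62.5
```

```bash
echo '[[[0,0,0.02,0,0.03],[0,0,0,0,0.03],[0,0,0,0,0.047],[0,0,0,0,0.05],[0,0,0,0,0.06],[0,0,0,0,0.085],[0,0,0,0,0.085],[0,0,0,0,0.085],[0,0,-0.2,0,0.085],[0,0,-0.6,0,0.085]]]' | python3 nudge.py; echo '[[[0,0,-0.8,0,0.085],[0,0,-0.7,0,0.085],[0,-0.6,0,0,0.085],[0,-1,0,0,0.085],[0,-1,0,0,0.085],[0,-1,0,0,0.085],[0,-1,0,0,0.085],[0,-1,0,0,0.085],[0,-1,0,0,0.085],[0,-1,0,0,0.085]]]' | python3 nudge.py && echo '[[[0,-1,0,0,0.085],[0,-1,0,0,0.085],[-0.12,-1,0,0,0.085],[0,-1,0,0,0.085],[0,-0.6,0,0,0.085],[0,-0.2,0,0,0.085],[0,0,0,0,0.085],[0,0,0,0,0.085]]]' | python3 nudge.py
```

```text
time_s: 41.55
position: [0.4887, 0.3117, 0.1611]
tool_rot: [[-1.0, 0.001, -0.005], [0.001, 1.0, -0.002], [0.005, -0.002, -1.0]]
ft_force: [-0.1, -0.1, -0.1]
grip_width: 0.0851
gripper_force: 0.0
time_s: 42.55
position: [0.4888, -0.0698, 0.2383]
tool_rot: [[-1.0, 0.001, 0.001], [0.001, 1.0, -0.0], [-0.001, -0.0, -1.0]]
ft_force: [1.6, 0.3, -0.1]
grip_width: 0.0851
gripper_force: 0.0
time_s: 43.35
position: [0.495, -0.3063, 0.2377]
tool_rot: [[-1.0, 0.0, 0.0], [0.0, 1.0, 0.0], [-0.0, 0.0, -1.0]]
ft_force: [0.5, -0.1, -0.4]
grip_width: 0.0851
gripper_force: 0.0
```

To row units: -0.0005 m is -0.01, 0.03 m is 0.6.

```bash
echo '[[[-0.01,-0.02,0.4,0,0.085],[0,0,0.6,0,0.085],[0,0,0.6,0,0.085],[0,0,0.3,0,0.085],[0,0,0.16,0,0.085],[0,0,0.07,0,0.085],[0,0,0,0,0.085],[0,0,0,0,0.085]]]' | python3 nudge.py && echo '[[[0,0,0,0,0.03],[0,0,0,0,0.03],[0,0,0,0,0.03],[0,0,0,0,0.03],[0,0,0,0,0.03],[0,0,0,0,0.03],[0,0,0,0,0.03],[0,0,0,0,0.03]]]' | python3 nudge.py 60 && echo '[[[0,0,-0.2,0,0.03],[0,0,-0.4,0,0.03],[0,0,-0.6,0,0.03],[0,0,-0.6,0,0.03],[0,0,-0.4,0,0.03],[0,0,0,0,0.03],[0,0,0,0,0.03]]]' | python3 nudge.py
```

```text
time_s: 44.15
position: [0.4958, -0.3085, 0.1318]
tool_rot: [[-1.0, 0.001, 0.001], [0.001, 1.0, -0.001], [-0.001, -0.001, -1.0]]
ft_force: [0.4, -0.3, -0.3]
grip_width: 0.0849
gripper_force: 0.0
time_s: 44.95
position: [0.4956, -0.3085, 0.1314]
tool_rot: [[-1.0, 0.001, 0.001], [0.001, 1.0, -0.0], [-0.001, -0.0, -1.0]]
ft_force: [0.1, 2.3, 5.8]
grip_width: 0.042
gripper_force: 61.3
time_s: 45.65
position: [0.4951, -0.3083, 0.24]
tool_rot: [[-1.0, 0.001, -0.001], [0.001, 1.0, 0.001], [0.001, 0.001, -1.0]]
ft_force: [-0.1, 0.1, -3.7]
grip_width: 0.0422
gripper_force: 61.4
```

```bash
echo '[[[0,0.2,0,0,0.03],[0.04,0.6,0,0,0.03],[0.2,0.9,0,0,0.03],[0.2,0.9,0,0,0.03],[0.2,0.9,0,0,0.03],[0.2,0.9,0,0,0.03],[0.2,0.9,0,0,0.03],[0.18,0.9,0,0,0.03],[0,0.9,0,0,0.03],[0,0.9,0,0,0.03]]]' | python3 nudge.py && echo '[[[0,0.9,0,0,0.03],[0,0.9,0,0,0.03],[0,0.9,0,0,0.03],[0,0.9,0,0,0.03],[0,0.5,0,0,0.03],[0,0.3,0,0,0.03],[0,0,0,0,0.03],[0,0,0,0,0.03],[0,0,0,0,0.03]]]' | python3 nudge.py
```

```text
time_s: 46.65
position: [0.4334, 0.0938, 0.24]
tool_rot: [[-1.0, 0.001, -0.002], [0.001, 1.0, 0.0], [0.002, 0.0, -1.0]]
ft_force: [1.0, -0.3, -3.4]
grip_width: 0.0419
gripper_force: 61.6
time_s: 47.55
position: [0.4352, 0.3105, 0.2407]
tool_rot: [[-1.0, 0.003, -0.0], [0.003, 1.0, -0.001], [0.0, -0.001, -1.0]]
ft_force: [-0.7, -0.3, -3.0]
grip_width: 0.042
gripper_force: 61.8
```

To row units: 0.03 m is 0.6, 0.02 m is 0.4.

```bash
echo '[[[0.03,0.02,0,0,0.03],[0,0,0.4,0,0.03],[0,0,0.6,0,0.03],[0,0,0.6,0,0.03],[0,0,0.4,0,0.03],[0,0,0.2,0,0.03],[0,0,0.1,0,0.03],[0,0,0.04,0,0.03],[0,0,0,0,0.03],[0,0,0,0,0.03]]]' | python3 nudge.py; echo '[[[0,0,0.02,0,0.03],[0,0,0,0,0.03],[0,0,0,0,0.03]]]' | python3 nudge.py
```

```text
time_s: 48.55
position: [0.434, 0.3127, 0.1246]
tool_rot: [[-1.0, 0.001, 0.001], [0.001, 1.0, 0.001], [-0.001, 0.001, -1.0]]
ft_force: [-0.1, -0.3, -2.6]
grip_width: 0.0413
gripper_force: 61.8
time_s: 48.85
position: [0.4337, 0.3126, 0.123]
tool_rot: [[-1.0, 0.001, 0.0], [0.001, 1.0, 0.0], [-0.0, 0.0, -1.0]]
ft_force: [0.3, -0.2, -3.6]
grip_width: 0.0419
gripper_force: 61.8
```

```bash
echo '[[[0,0,0.02,0,0.03],[0,0,0,0,0.03],[0,0,0,0,0.045],[0,0,0,0,0.05],[0,0,0,0,0.06],[0,0,0,0,0.085],[0,0,0,0,0.085],[0,0,0,0,0.085],[0,0,-0.2,0,0.085],[0,0,-0.6,0,0.085]]]' | python3 nudge.py; echo '[[[0,0,-0.8,0,0.085],[0,0,-0.9,0,0.085],[0.6,0.54,-0.2,0,0.085],[0.6,0.54,0,0,0.085],[0.6,0.54,0,0,0.085],[0.6,0.54,0,0,0.085],[0.6,0.54,0,0,0.085],[0.6,0.54,0,0,0.085],[0.6,0.54,0,0,0.085],[0,0,0,0,0.085]]]' | python3 nudge.py && echo '[[[0,0,0,0,0.085],[0,0,0,0,0.085],[0,0,0,0,0.085],[0,0,0,0,0.085]]]' | python3 nudge.py
python3 - <<'E'
from rig import env
from h import *
np.set_printoptions(precision=4,suppress=True)
t=env.get_image("top")["pixels"][:,:,::-1].copy();s=env.get_image("side")["pixels"][:,:,::-1].copy()
cv2.imwrite("pics/topf.png",t);cv2.imwrite("pics/sidef.png",s)
t0=cv2.imread("pics/top0.png");s0=cv2.imread("pics/side0.png")
f=lambda im,x,y,w,h:np.clip(cv2.resize(im[y:y+h,x:x+w],None,fx=4,fy=4,interpolation=cv2.INTER_CUBIC)*1.5,0,255).astype(np.uint8)
c=np.zeros((600,760,3),np.uint8)
for i,(a,b) in enumerate(((t0,s0),(t,s))):
    A=f(a,65,190,80,60*2);c[:480,i*320:i*320+320]=A[:480]
cv2.imwrite("pics/cmp.png",c[:480,:640])
g=lambda im,box:im[box[1]:box[1]+box[3],box[0]:box[0]+box[2]]
for n,a,b,box in(("cap top",t0,t,(72,244,16,18)),("ball top",t0,t,(72,279,14,16)),("cap side",s0,s,(184,125,20,20)),("ball side",s0,s,(163,129,20,25))):
    x,y,w,h=box;T=g(a,box);S=b[y-8:y+h+8,x-8:x+w+8];r=cv2.matchTemplate(S,T,cv2.TM_CCOEFF_NORMED);_,m,_,l=cv2.minMaxLoc(r);print(n,round(m,3),l[0]-8,l[1]-8)
E
```

```text
time_s: 49.85
position: [0.4327, 0.3121, 0.1608]
tool_rot: [[-1.0, 0.001, -0.005], [0.001, 1.0, -0.002], [0.005, -0.002, -1.0]]
ft_force: [-0.3, 0.6, 0.2]
grip_width: 0.0849
gripper_force: 0.0
time_s: 50.85
position: [0.2206, 0.5039, 0.2576]
tool_rot: [[-1.0, -0.004, -0.0], [-0.004, 1.0, 0.001], [0.0, 0.001, -1.0]]
ft_force: [1.4, -0.6, -0.3]
grip_width: 0.0854
gripper_force: 0.0
time_s: 51.25
position: [0.2247, 0.5013, 0.257]
tool_rot: [[-1.0, 0.003, 0.0], [0.003, 1.0, 0.0], [-0.0, 0.0, -1.0]]
ft_force: [0.0, 1.1, 0.4]
grip_width: 0.0848
gripper_force: 0.0
cap top 0.954 -1 -1
ball top 0.971 -1 -1
cap side 0.991 0 0
ball side 0.976 0 0
```

View pics/cmp.png

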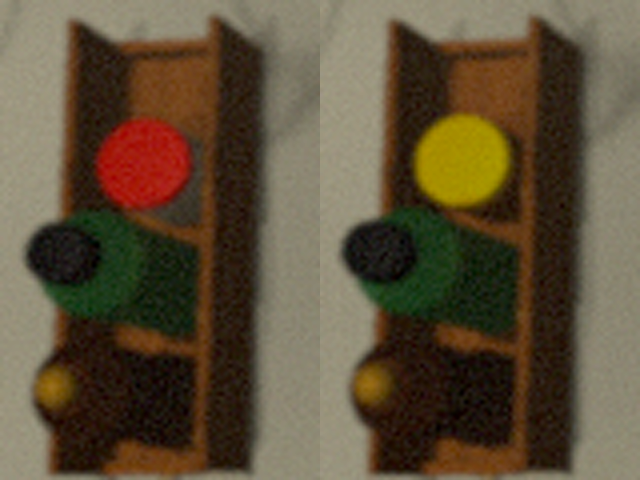

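View pics/sidef.png

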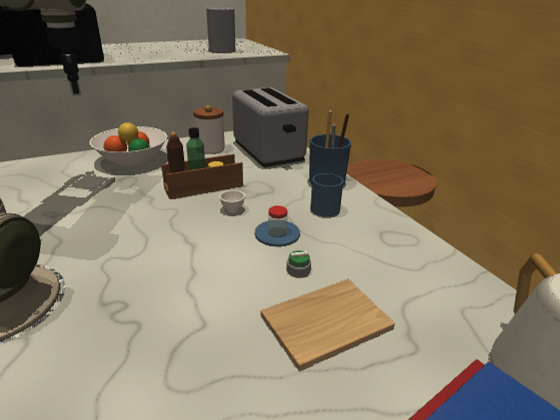

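The before and after crops match to within 1 px (about 2 mm): the yellow lid sits where the red one was, and the cap and ball are in the same places. The side view shows the red-lidded jar upright on the trivet at (278,222), with the ramekin, timer and mug untouched.

```bash
python3 -c "
from rig import env
print(env.close_job())"
```

```text
the job is handed in; nothing more can be done
None
```

The job is handed in after about 51 s of robot time, but no verdict came back. In the last pictures the empty jar stands upright in the middle of the trivet, the full jar is in the back place of the rack, the oil bottle and the mill are within about 2 mm of where they started, and the ramekin, timer and mug look untouched.

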